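# Load the sample canister into the analyser and snap its lid shut

## Task

Press the thumb latch on the front of the analyser with the fingers, gently, so that its sprung lid pops open. Put the small metal sample canister down upright into the round well, fully home, let go of it, and then push the lid down until it snaps shut and stays shut by itself. Do not force the latch or the lid, and do not disturb the other things on the bench.

Things in the scene. Friction and masses are not known exactly. Their poses are not given: they have to be found in the camera images.
- analyser: White bench-top analyser fixed to the bench: housing 240 mm long (its x), 200 mm wide (y), with a flat deck 80 mm above the bench. Origin: below the centre of the well, on the bench. x points from the thumb latch (front, robot side) to the lid hinge (rear), z up. The housing runs from x = -135 mm to +105 mm.
- well (a point): Nominal centre of the round well's mouth in the deck, at deck height under the shut lid; axes as the analyser's. The aluminium block with the well is screwed down up to 4 mm off this point in x and in y (each machine differs, not measured): feel for the hole by sliding the canister lightly on the block. The well is 45.6 mm wide, 22 mm deep, with a 0.5 mm chamfer; the block around it is flat.
- latch (a joint): Turn of the rocking thumb latch in rad: 0 at rest, lets go of the lid at 0.13 to 0.21, 0.26 is its hard stop. Sprung back to 0. Pressing the middle of its pad straight down takes about 2 N to start, 4 to 6 N to release and 6 N to reach the stop.
- latch_pad (a point): Centre of the top of the thumb pad: a grey ribbed plate 42 mm (x) by 44 mm (y), 5 mm thick, in front of the lid, 108 mm before the well and 90 mm above the bench at rest. Press straight down: it gives 6 to 9 mm before the lid is released (each machine differs), 12 mm to its stop. The rocker's steel tooth, behind the pad, hooks over a steel bar on the lid's front edge. Bears 18 N.
- lid (a joint): Lid angle in rad: latched shut somewhere from -0.014 to 0.014 (each machine differs), 1.45 fully open (nearly upright). A spring drives it open, in about 1.5 s. Pushing it shut, the force at lid_press climbs to 8 to 13 N over the last 10 mm, then drops suddenly to about 3 N as its bar slips under the tooth (the snap); a rubber stop comes 2 to 3 mm lower. Bears 26 N.
- lid_hinge (a point): Middle of the lid's hinge axis (along the analyser's y), 80 mm behind the well's centre, 86 mm above the bench. Turns with the lid: -x points along the lid to its front edge, z out of its top face. The lid is a shallow cover 140 mm long from hinge to front edge, 130 mm wide; its flat top face lies 28 mm from the hinge axis along z.
- lid_press (a point): The place to push: on the outer top face of the lid, midway across, 125 mm from the hinge axis along the lid and 15 mm from its front edge. Turns with the lid; its z points out of the top face.
- canister_center (a point): Centre of the sample canister, half-way up: a plain aluminium drum 44 mm in diameter and 44 mm high with a 0.5 mm chamfer at its foot and a dark glass window in its top, 85 to 170 g, standing upright on the bench. Seated, it stands 22 mm proud of the deck (its centre level with the deck).
- jar: Bystander: white screw-top jar, 54 mm in diameter, 62 mm high, near the canister. Origin under its centre.
- vial: Bystander: slim amber bottle, 38 mm in diameter, 85 mm high, near the canister. Origin under its centre.
- flask: Bystander: white bottle, 64 mm in diameter, 150 mm high, left of the analyser.
- tub: Bystander: wide white jar, 80 mm in diameter, 90 mm high, left of the analyser.
- beaker: Bystander: glass beaker, 70 mm in diameter, 85 mm high, at the far right.
- sieve: Bystander: low steel sieve ring, 120 mm in diameter, 30 mm high, on the left.
- spatula: Bystander: steel spatula, 180 mm long, lying on the left.

How it is judged:
By the outcome, as a careful person would: the job done as asked, in the order asked, and still so for the second after the job is handed in, with the robot touching nothing.
It also fails if it takes over 72 s, if anything falls off the work surface, if the arm or the gripper's body presses on something with over 40 N, if the wrist force passes 120 N, or if a joint passes its speed limit or range.

## Robot

A 6-joint arm with a two-finger parallel gripper is mounted at the origin on the work surface. World frame = base frame: x ahead of the robot, y to its left, z up, the work surface at z = 0. Lengths are in m, angles in rad, forces in N, time in s.
With the tool pointing down it reaches from about 0.3 to 0.875 m from the base axis. Payload 6.4 kg.
Tool frame: the origin (TCP) lies where the fingers leave the gripper's body, on its centre line; the fingertips stand 73 mm ahead of it and the grasp point (between the pads) lies 54 mm ahead of it; z points along the fingers, y is the line along which they close (so a half turn about z gives the same grasp; the last joint's range is limited). The gripper opens to 85 mm and grips with 20 to 120 N. Pads are 22 mm wide; open, the fingers measure 114 mm over their backs; the gripper's body (76 mm by 85 mm) begins 54 mm behind the grasp point. The pads swing forward as they close: fully open they stand 13 mm farther back than shut.
Start: joints at [1.101, 0.181, 1.607, -0, 1.354, -0.206], TCP at [0.15, 0.555, 0.304] pointing down, gripper open.
Joint ranges: [-2.99, 2.99], [-0.89, 2.07], [0.3, 2.58], [-1.14, 4.28], [0, 2.63], [-3.12, 3.12]. Speed limits (rad/s): [2.57, 2.57, 3.01, 3.14, 3.14, 3.14].

## Interface

Orientations are given as a unit quaternion [w, x, y, z].
In Python, from bench import ctrl gives the robot as it stands.
- The arm moves only by the tool carry_out, never from a script. Its argument "steps" is one flat list of numbers, 7 for each row, row after row: the shift along the tool's x, y, z in m, then the turn, a rotation vector about the tool's x, y, z in rad, then the opening, from 0 (shut) to 1 (fully open). In form: [dx, dy, dz, wx, wy, wz, claw, dx, dy, dz, wx, wy, wz, claw, ...]. A call has 1 to 20 rows; each row is the pose to reach, as a shift and turn from the pose commanded when the call began, along the tool's axes at that moment; what a row does not reach only later rows make up. A row lasts 1/10 s, in which the tool goes at most 50 mm and 8.59 degrees, less where a joint would pass 70% of its speed; a pose out of reach is approached as far as the arm can. A call with a gripper value outside its range is refused whole. The fingers move at their own pace and stop on an object; the grip force is fixed at half the most. Time passes only in rows, so rows that repeat a pose let the fingers close. It gives the time, the measured TCP pose, the force, the opening and the grip force at its end, in the units of the state.
- ctrl.get_obs(): the state, without advancing time (a new reading comes with each control period).
- ctrl.camera(name): name is "scene" or "top" or "wrist"; returns the picture (384x512x3 uint8, red, green, blue); there is no depth.
- ctrl.camera_params(name): a dict with "vertical_fov" (degrees; the focal length in pixels is half the picture's height over the tangent of half this angle, whatever the lens; pixels are square), "cx", "cy" (the principal point, pixels), "cam_to_world" (4x4, takes a point from camera to world coordinates); the wrist camera has in their place "hand_eye" (4x4, takes a point from camera to tool coordinates, whose origin is the TCP and whose axes are the flange's). Camera axes: x right, y down, z forward; pixel columns grow to the right and rows downward; lengths in m; the calibration is good to about 2 mm. A picture is of the moment at which its call begins: read the wrist's pose just before it. camera_params takes no time and is no camera call.
- ctrl.hand_in(): hands the job in; it is judged then, once.
The state is a dict: "time_s": time; "q": joint angles; "dq": joint speeds; "joint_efforts": joint torques, N m; "eef_pos": TCP position; "eef_rot": TCP orientation; "wrist_force": force on the tool from outside, world axes, zero at the start; "torque": the same for the moment, N m; "opening": opening from 0.0 (shut) to 1.0 (fully open); "grasp_force": force on a finger pad.
Only numpy, scipy, OpenCV 4.12 (cv2) and the standard library are available. Lean on these libraries where they do the work, as an engineer would, in place of code of your own. Each camera call takes 0.05 s, during which the arm holds its last target. There are 200 camera calls.

## Working session

There is one attempt and no reset: what is moved stays moved. The work goes in short steps, Python scripts to look and compute and a tool call to move; the robot and the scene stay as the last step left them, time stands still between calls to the robot, and variables do not carry over. Pictures are saved under pics/ and viewed, at most 10 in all, crops included, and the job is handed in when it is done.

Besides the shell and the picture viewer there is one more tool, called after "Call:" by a JSON object that holds its "api" and its "payload". carry_out: Moves the arm, as the interface text tells. Its arguments: {"type":"object","properties":{"steps":{"type":"array"}},"required":["steps"]}

```bash
mkdir -p pics
python3 - <<'E'
from bench import ctrl
import cv2,numpy as np
np.set_printoptions(precision=4,suppress=True)
o=ctrl.get_obs();print({k:np.round(v,3) for k,v in o.items()})
for n in("scene","top","wrist"):
    p=ctrl.camera_params(n);print(n,p)
    cv2.imwrite(f"pics/{n}0.png",ctrl.camera(n)[:,:,::-1])
a=[cv2.imread(f"pics/{n}0.png") for n in("scene","top")]
E
```

```text
{'time_s': np.float64(0.0), 'q': array([ 1.101,  0.182,  1.608,  0.   ,  1.354, -0.206]), 'dq': array([ 0.002,  0.   , -0.001,  0.001, -0.   ,  0.   ]), 'joint_efforts': array([  0.002, -44.487, -35.134,  -0.   ,   0.009,  -0.   ]), 'eef_pos': array([0.15 , 0.555, 0.303]), 'eef_rot': array([-0.   ,  0.132,  0.991, -0.001]), 'wrist_force': array([-0.717, -0.229,  0.556]), 'torque': array([-0.024,  0.032, -0.   ]), 'grasp_force': np.float64(0.0), 'opening': np.float64(1.001)}
scene {'vertical_fov': 51.55391171027493, 'cx': 257.37854825454366, 'cy': 189.3288209552086, 'cam_to_world': array([[ 0.5613,  0.6115, -0.5576,  1.0933],
       [ 0.8276, -0.4075,  0.3861, -0.3897],
       [ 0.0089, -0.6782, -0.7348,  0.883 ],
       [ 0.    ,  0.    ,  0.    ,  1.    ]])}
top {'vertical_fov': 54.02700582966052, 'cx': 257.12014930433577, 'cy': 191.72258804601648, 'cam_to_world': array([[ 0.0159, -0.9911,  0.132 ,  0.344 ],
       [-0.9998, -0.0138,  0.0172,  0.0192],
       [-0.0152, -0.1322, -0.9911,  1.2546],
       [ 0.    ,  0.    ,  0.    ,  1.    ]])}
wrist {'vertical_fov': 68.6653100846447, 'cx': 258.4839416955841, 'cy': 189.7768278602635, 'hand_eye': array([[ 0.0003, -0.947 , -0.3211,  0.0821],
       [ 1.    ,  0.0001,  0.0007,  0.0004],
       [-0.0007, -0.3211,  0.947 , -0.0702],
       [ 0.    ,  0.    ,  0.    ,  1.    ]])}
```

View pics/top0.png

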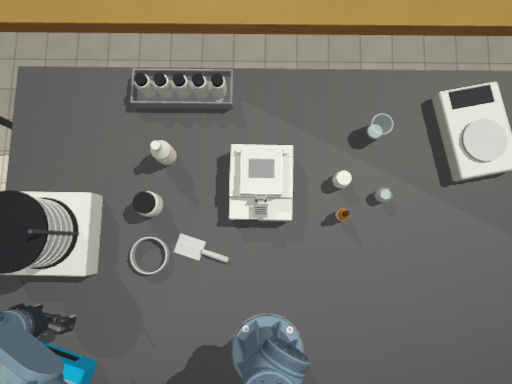

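View pics/scene0.png

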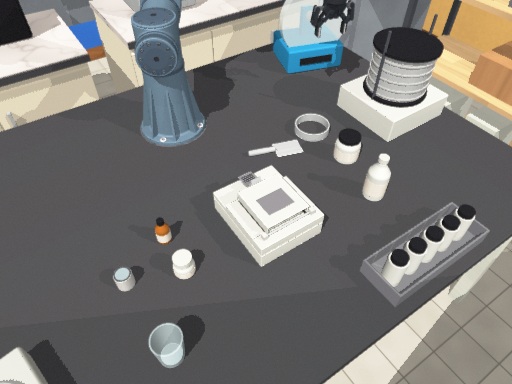

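The top view shows the analyser at about (261,182) with the grey latch pad at (260,211). The canister is at (384,195), the jar at (342,180) and the vial at (343,214). In the scene view the canister is at (124,279) and the latch at (248,180). I'll enlarge both.

```bash
cat > h.py <<'E'
import numpy as np, cv2
from scipy.spatial.transform import Rotation as R
from bench import ctrl
np.set_printoptions(precision=4,suppress=True)
def ray(n,uv,T=None):
    p=ctrl.camera_params(n); f=192/np.tan(np.radians(p["vertical_fov"]/2))
    M=p["cam_to_world"] if T is None else T@p["hand_eye"]
    d=M[:3,:3]@np.array([(uv[0]-p["cx"])/f,(uv[1]-p["cy"])/f,1]); return M[:3,3],d/np.linalg.norm(d)
def onz(n,uv,z,T=None):
    c,d=ray(n,uv,T); return c+d*(z-c[2])/d[2]
def proj(n,P,T=None):
    p=ctrl.camera_params(n); f=192/np.tan(np.radians(p["vertical_fov"]/2))
    M=p["cam_to_world"] if T is None else T@p["hand_eye"]
    q=M[:3,:3].T@(np.asarray(P)-M[:3,3]); return np.array([f*q[0]/q[2]+p["cx"],f*q[1]/q[2]+p["cy"]])
def two(r1,r2):
    (c1,d1),(c2,d2)=r1,r2
    s=np.linalg.lstsq(np.c_[d1,-d2],c2-c1,rcond=None)[0]; a,b=c1+s[0]*d1,c2+s[1]*d2
    return (a+b)/2,np.linalg.norm(a-b)
def tcp():
    o=ctrl.get_obs(); w,x,y,z=o["eef_rot"]; T=np.eye(4); T[:3,:3]=R.from_quat([x,y,z,w]).as_matrix(); T[:3,3]=o["eef_pos"]; return T,o
def rel(T,P,Rw):
    "shift and turn in tool axes to reach TCP P with rotation Rw"
    return T[:3,:3].T@(np.asarray(P)-T[:3,3]), R.from_matrix(T[:3,:3].T@Rw).as_rotvec()
E
python3 - <<'E'
from h import *
t=cv2.imread("pics/top0.png");s=cv2.imread("pics/scene0.png")
a=cv2.resize(t[135:230,215:405],None,fx=4,fy=4,interpolation=cv2.INTER_CUBIC)  # 760x380
b=cv2.resize(s[155:300,105:335],None,fx=2,fy=2,interpolation=cv2.INTER_CUBIC)[:220]
c=np.zeros((600,760,3),np.uint8);c[:380]=a;c[380:600,:460]=b
cv2.imwrite("pics/crop1.png",c)
for z,uv in [(.044,(384,191)),(0.022,(384,195)),(.08,(261,182)),(.06,(342,179)),(.085,(343,213))]: print(uv,onz("top",uv,z))
print(two(ray("top",(384,195)),ray("scene",(124.5,279))))
E
```

```text
(384, 191) [ 0.5133 -0.3692  0.044 ]
(384, 195) [ 0.5031 -0.3759  0.022 ]
(261, 182) [0.5316 0.0279 0.08  ]
(342, 179) [ 0.548  -0.2313  0.06  ]
(343, 213) [ 0.4369 -0.2277  0.085 ]
(array([ 0.504 , -0.3744,  0.0203]), np.float64(0.004164415752594054))
```

View pics/crop1.png

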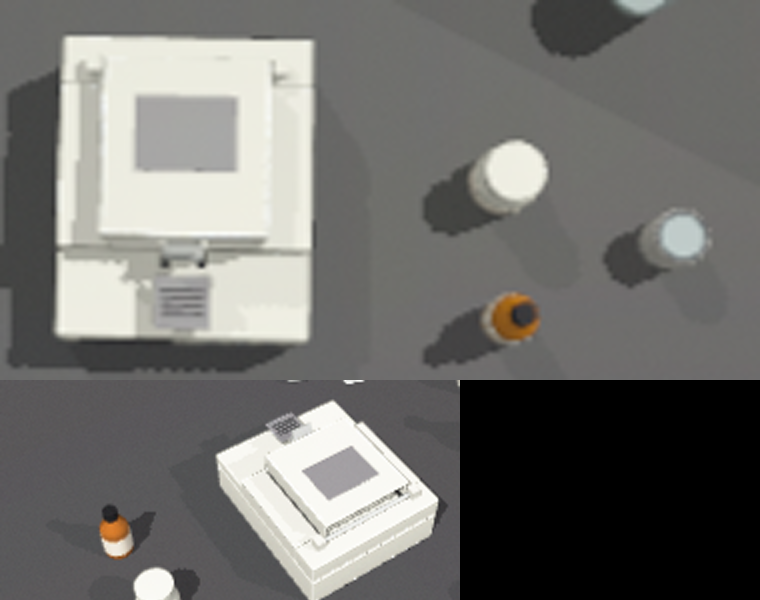

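The enlarged crop gives these positions in crop pixels (4x, origin 215,135):
- Deck corners: about (63,38), (314,40), (309,341) and (56,337).
- Latch pad centre: (182,303).
- Canister top: (683,236).
- Jar top: (515,173).
- Vial cap: (522,314).

Run:
```python
from h import *
f=lambda x,y:((x+.5)/4-.5+215,(y+.5)/4-.5+135)
pad=onz("top",f(182,303.5),.09);print("pad",pad)
for c in [(63,38),(314,40),(309,341),(56,337)]: print("deck",onz("top",f(*c),.08))
for c in [(154,276),(212,276),(210,331),(152,331)]: print("padc",onz("top",f(*c),.09))
for c in [(135,96),(238,96),(236,171),(134,171)]: print("lid grey",onz("top",f(*c),.114))
print("can",onz("top",f(683,236),.044))
T,o=tcp()
Rw=np.array([[-1,0,0],[0,1,0],[0,0,-1.]])
P=[pad[0]-.03,pad[1],.26]
print(rel(T,P,Rw))
```

```text
pad [0.4405 0.0292 0.09  ]
deck [0.6531 0.1278 0.08  ]
deck [ 0.6539 -0.073   0.08  ]
deck [ 0.4136 -0.0699  0.08  ]
deck [0.4137 0.1272 0.08  ]
padc [0.4616 0.0513 0.09  ]
padc [0.4623 0.0062 0.09  ]
padc [0.4196 0.0072 0.09  ]
padc [0.4189 0.0521 0.09  ]
lid grey [0.5988 0.0677 0.114 ]
lid grey [ 0.5998 -0.0119  0.114 ]
lid grey [ 0.541  -0.0109  0.114 ]
lid grey [0.54   0.0674 0.114 ]
can [ 0.5048 -0.3734  0.044 ]
(array([-0.3888, -0.4394,  0.0437]), array([-0.0013, -0.0005, -0.2638]))
```

Call:
{"api": "carry_out", "payload": {"steps": [-0.389,-0.439,0.044,0,0,-0.264,0,-0.389,-0.439,0.044,0,0,-0.264,0,-0.389,-0.439,0.044,0,0,-0.264,0,-0.389,-0.439,0.044,0,0,-0.264,0,-0.389,-0.439,0.044,0,0,-0.264,0,-0.389,-0.439,0.044,0,0,-0.264,0,-0.389,-0.439,0.044,0,0,-0.264,0,-0.389,-0.439,0.044,0,0,-0.264,0,-0.389,-0.439,0.044,0,0,-0.264,0,-0.389,-0.439,0.044,0,0,-0.264,0,-0.389,-0.439,0.044,0,0,-0.264,0,-0.389,-0.439,0.044,0,0,-0.264,0,-0.389,-0.439,0.044,0,0,-0.264,0,-0.389,-0.439,0.044,0,0,-0.264,0,-0.389,-0.439,0.044,0,0,-0.264,0]}}

```text
time_s: 1.65
eef_pos: [0.4104, 0.0307, 0.2596]
eef_rot: [-0.0, -0.0, 1.0, 0.0]
wrist_force: [-0.5, 0.1, -0.7]
opening: -0.0
grasp_force: 0.0
```

Run:
```python
from h import *
T,o=tcp();im=ctrl.camera("wrist");np.save("T1.npy",T)
cv2.imwrite("pics/w1.png",im[:,:,::-1]);print(T,o["time_s"],o["q"],o["wrist_force"],o["opening"])
print(proj("wrist",[.4405,.0292,.09],T))
```

```text
[[-1.     -0.0009 -0.0009  0.4104]
 [-0.0009  1.      0.0006  0.0307]
 [ 0.0009  0.0006 -1.      0.2596]
 [ 0.      0.      0.      1.    ]] 1.65 [-0.2158 -0.1567  2.0416  0.0004  1.2576 -1.7876] [-0.5385  0.1363 -0.7263] -9.445226673753013e-05
[256.3101 221.019 ]
```

View pics/w1.png

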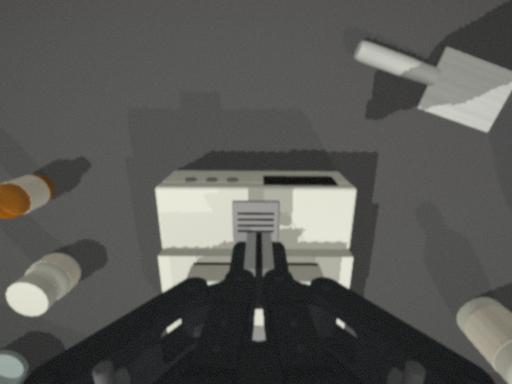

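The wrist view shows the pad's front edge at row 200, with its sides at columns 233 and 279. The predicted pad centre is (256,221), which agrees.

Run:
```python
from h import *
T=np.load("T1.npy")
for c in [(233,200.5),(279,200.5)]: print("pad front",onz("wrist",c,.09,T))
for c in [(158,187),(355,187)]: print("deck front",onz("wrist",c,.08,T))
for c in [(162,247),(350,247)]: print("step",onz("wrist",c,.08,T))
```

```text
pad front [0.42  0.008 0.09 ]
pad front [0.4199 0.0499 0.09  ]
deck front [ 0.4103 -0.0627  0.08  ]
deck front [0.4102 0.1215 0.08  ]
step [ 0.4739 -0.0659  0.08  ]
step [0.4739 0.1236 0.08  ]
```

Call:
{"api": "carry_out", "payload": {"steps": [-0.03,-0.002,0.04,0,0,0,0,-0.03,-0.002,0.075,0,0,0,0,-0.03,-0.002,0.091,0,0,0,0,-0.03,-0.002,0.091,0,0,0,0]}}

```text
time_s: 2.1
eef_pos: [0.4388, 0.0296, 0.1665]
eef_rot: [-0.003, -0.001, 1.0, 0.001]
wrist_force: [-0.2, -0.2, -0.5]
opening: -0.003
grasp_force: 0.0
```

Call:
{"api": "carry_out", "payload": {"steps": [0,0,0.003,0,0,0,0,0,0,0.006,0,0,0,0,0,0,0.008,0,0,0,0,0,0,0.01,0,0,0,0]}}

```text
time_s: 2.5
eef_pos: [0.4413, 0.028, 0.1597]
eef_rot: [0.001, -0.0, 1.0, -0.0]
wrist_force: [-3.0, 1.0, 3.7]
opening: -0.006
grasp_force: 2.3
```

Call:
{"api": "carry_out", "payload": {"steps": [0,0,0.001,0,0,0,0,0,0,0.002,0,0,0,0,0,0,0.003,0,0,0,0]}}

```text
time_s: 2.8
eef_pos: [0.4409, 0.028, 0.156]
eef_rot: [-0.0, -0.0, 1.0, 0.0]
wrist_force: [-3.6, 2.4, 4.7]
opening: -0.0
grasp_force: 2.6
```

Call:
{"api": "carry_out", "payload": {"steps": [0,0,0.001,0,0,0,0,0,0,0.0015,0,0,0,0]}}

```text
time_s: 3.0
eef_pos: [0.4408, 0.028, 0.1543]
eef_rot: [-0.0, -0.0, 1.0, 0.0]
wrist_force: [-4.2, 1.9, 4.9]
opening: 0.002
grasp_force: 3.0
```

Run:
```python
from h import *
a=cv2.imread("pics/scene0.png").astype(int);b=ctrl.camera("scene")[:,:,::-1].astype(int)
r=(slice(110,270),slice(200,335));print("diff px",(abs(a-b)[r].sum(2)>60).sum());cv2.imwrite("pics/s2.png",b)
```

```text
diff px 4895[ WARN:0@1.421] global loadsave.cpp:1063 imwrite_ Unsupported depth image for selected encoder is fallbacked to CV_8U.
```

Call:
{"api": "carry_out", "payload": {"steps": [0,0,0.001,0,0,0,0,0,0,0.001,0,0,0,0]}}

```text
time_s: 3.25
eef_pos: [0.4408, 0.0279, 0.1532]
eef_rot: [-0.0, -0.0, 1.0, 0.0]
wrist_force: [-4.6, 2.1, 5.6]
opening: -0.001
grasp_force: 3.2
```

Run:
```python
from h import *
a=cv2.imread("pics/s2.png").astype(int);b=ctrl.camera("scene")[:,:,::-1].astype(int)
r=(slice(160,270),slice(200,335));print("diff px",(abs(a-b)[r].sum(2)>60).sum());cv2.imwrite("pics/s3.png",b.astype(np.uint8))
```

```text
diff px 1343
```

View pics/s3.png

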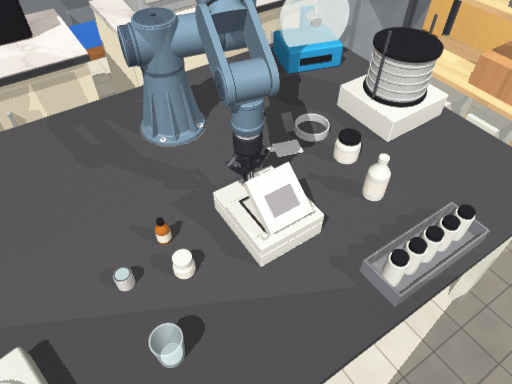

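The lid has popped and is swinging open. Next I'll retreat upwards and go over to the canister.

Call:
{"api": "carry_out", "payload": {"steps": [0,0,-0.03,0,0,0,0,0,0,-0.08,0,0,0,0,0,0,-0.12,0,0,0,0.5,-0.01,-0.05,-0.13,0,0,0,1,-0.013,-0.1,-0.13,0,0,0,1,-0.013,-0.15,-0.13,0,0,0,1,-0.013,-0.2,-0.13,0,0,0,1,-0.013,-0.25,-0.13,0,0,0,1,-0.013,-0.3,-0.12,0,0,0,1,-0.013,-0.35,-0.11,0,0,0,1,-0.013,-0.402,-0.097,0,0,0,1,-0.013,-0.402,-0.097,0,0,0,1,-0.013,-0.402,-0.097,0,0,0,1]}}

```text
time_s: 4.6
eef_pos: [0.4533, -0.3756, 0.2489]
eef_rot: [-0.001, 0.001, 1.0, 0.001]
wrist_force: [-0.3, 0.7, -0.2]
opening: 1.002
grasp_force: 0.0
```

Run:
```python
from h import *
T,o=tcp();im=ctrl.camera("wrist");np.save("T2.npy",T);t=ctrl.camera("top")
print(T[:3,3],o["time_s"],o["q"],o["wrist_force"],o["opening"])
print(proj("wrist",[.5048,-.3734,.044],T),proj("wrist",[.5048,-.3734,0],T))
v=np.zeros((384,800,3),np.uint8);v[:,:512]=im
v[:300,512:]=cv2.resize(t[130:230,215:311],(288,300),interpolation=cv2.INTER_CUBIC)
cv2.imwrite("pics/w2.png",v[:,:,::-1])
```

```text
[ 0.4533 -0.3756  0.2489] 4.6 [-0.8933  0.2648  1.6218 -0.0002  1.2566 -2.4614] [-0.3361  0.7475 -0.2418] 1.0023357370004027
[260.0022 225.2002] [259.7495 209.4478]
```

View pics/w2.png

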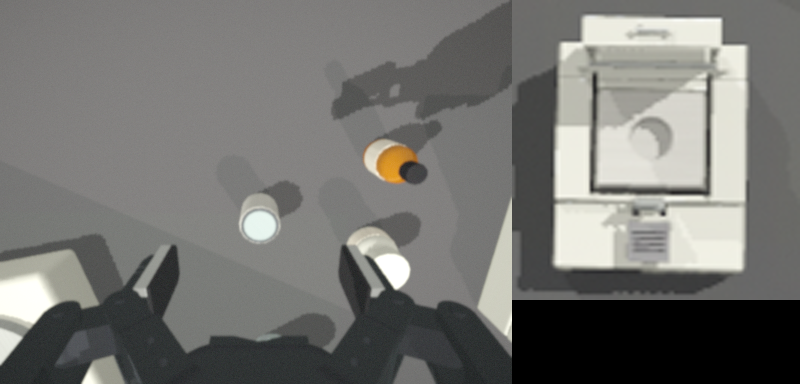

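The wrist view shows the canister's top centred at (260,225), as predicted. The top crop shows the lid upright and the well open. Now I'll descend and grasp.

Call:
{"api": "carry_out", "payload": {"steps": [-0.03,0.002,0.03,0,0,0,1,-0.0515,0.002,0.07,0,0,0,1,-0.0515,0.002,0.1,0,0,0,1,-0.0515,0.002,0.13,0,0,0,1,-0.0515,0.002,0.145,0,0,0,1,-0.0515,0.002,0.153,0,0,0,1,-0.0515,0.002,0.153,0,0,0,1,-0.0515,0.002,0.153,0,0,0,1]}}

```text
time_s: 5.5
eef_pos: [0.5064, -0.3726, 0.0991]
eef_rot: [0.001, -0.0, 1.0, -0.001]
wrist_force: [0.4, -0.4, 0.7]
opening: 0.998
grasp_force: 0.0
```

Call:
{"api": "carry_out", "payload": {"steps": [0,0,0,0,0,0,0.6,0,0,0,0,0,0,0.6,0,0,0,0,0,0,0.45,0,0,0,0,0,0,0.45,0,0,0,0,0,0,0.45,0,0,0,0,0,0,0.3,0,0,0,0,0,0,0.3,0,0,0,0,0,0,0.3]}}

```text
time_s: 6.3
eef_pos: [0.5061, -0.3729, 0.0988]
eef_rot: [0.001, -0.0, 1.0, -0.001]
wrist_force: [-1.0, -0.3, 7.1]
opening: 0.481
grasp_force: 60.9
```

Call:
{"api": "carry_out", "payload": {"steps": [0,0,-0.01,0,0,0,0.3,0,0,-0.04,0,0,0,0.3,0,0,-0.08,0,0,0,0.3,0,0,-0.12,0,0,0,0.3,0,0.03,-0.16,0,0,0,0.3,0,0.07,-0.18,0,0,0,0.3,0,0.11,-0.18,0,0,0,0.3,0,0.15,-0.18,0,0,0,0.3,0,0.19,-0.18,0,0,0,0.3,0.006,0.23,-0.18,0,0,0,0.3,0.006,0.26,-0.18,0,0,0,0.3,0.006,0.28,-0.18,0,0,0,0.3,0.006,0.283,-0.18,0,0,0,0.3,0.006,0.283,-0.18,0,0,0,0.3]}}

```text
time_s: 7.7
eef_pos: [0.4994, -0.0887, 0.2776]
eef_rot: [0.0, -0.001, 1.0, -0.0]
wrist_force: [0.9, -0.5, -1.3]
opening: 0.478
grasp_force: 61.1
```

Run:
```python
from h import *
T,o=tcp();im=ctrl.camera("wrist");np.save("T3.npy",T);t=ctrl.camera("top");np.save("w3.npy",im);np.save("t3.npy",t)
print(T,o["time_s"],o["wrist_force"],o["opening"],o["grasp_force"])
print(proj("wrist",[.5486,.029,.08],T),proj("top",[.5486,.029,.08]))
v=np.zeros((600,768,3),np.uint8);v[:384,:512]=im
u,w=proj("wrist",[.5486,.029,.08],T).astype(int)
c=im[max(0,w-45):w+45,max(0,u-60):u+60];c=cv2.resize(c,None,fx=2.4,fy=2.4,interpolation=cv2.INTER_CUBIC);print(c.shape,u,w)
v[384:384+c.shape[0],:c.shape[1]]=c[:216,:400]
c=cv2.resize(t[155:195,240:284],(396,360),interpolation=cv2.INTER_CUBIC);v[240:600,372:768]=c
cv2.imwrite("pics/w3.png",v[:,:,::-1])
```

```text
[[-1.     -0.0015  0.      0.4994]
 [-0.0015  1.     -0.0003 -0.0887]
 [-0.     -0.0003 -1.      0.2776]
 [ 0.      0.      0.      1.    ]] 7.7 [ 0.9155 -0.462  -1.3021] 0.4783372199584445 61.10892176628113
[369.9623 226.2258] [260.7177 176.6775]
(216, 288, 3) 369 226
```

View pics/w3.png

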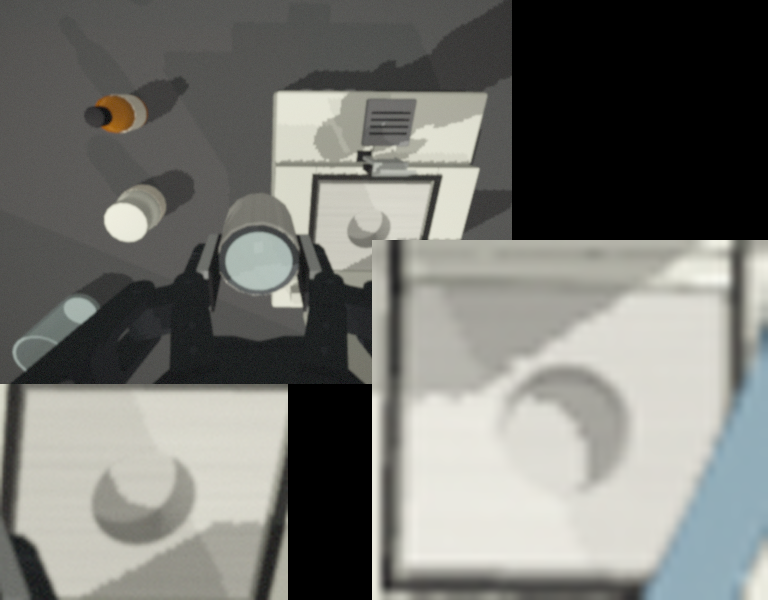

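In the mosaic, the top view has the well centred near (261.0,175.5) in full-image pixels. In the wrist view the well rim spans columns 347 to 390, with its rear edge at row 248. Casting rays for both.

Run:
```python
from h import *
T=np.load("T3.npy")
print("top",onz("top",(261.0,175.5),.08))
for c in [(347,228.5),(390,228.5),(368.5,248)]: print("w",onz("wrist",c,.08,T))
# pad + block ledge as reference seen in same pictures
print("pad top now", onz("wrist",(389,122),.09,T))
g=np.load("w3.npy");print(onz("wrist",(362,98),.09,T),onz("wrist",(415,98),.09,T))
# canister in hand: top ellipse centre seen at (260,258)
print("can in hand", onz("wrist",(259,258),T[2,3]-.0988+.044,T), T[:3,3])
```

```text
top [0.5524 0.0282 0.08  ]
w [0.5513 0.0051 0.08  ]
w [0.5512 0.0505 0.08  ]
w [0.5746 0.0308 0.08  ]
pad top now [0.4406 0.0283 0.09  ]
[0.4202 0.0017 0.09  ] [0.4201 0.0479 0.09  ]
can in hand [ 0.4967 -0.0882  0.2228] [ 0.4994 -0.0887  0.2776]
```

Call:
{"api": "carry_out", "payload": {"steps": [-0.02,0.03,0,0,0,0,0.3,-0.035,0.065,0.01,0,0,0,0.3,-0.05,0.1,0.03,0,0,0,0.3,-0.0546,0.1172,0.06,0,0,0,0.3,-0.0546,0.1172,0.08,0,0,0,0.3,-0.0546,0.1172,0.088,0,0,0,0.3,-0.0546,0.1172,0.091,0,0,0,0.3,-0.0546,0.1172,0.091,0,0,0,0.3,-0.0546,0.1172,0.091,0,0,0,0.3]}}

```text
time_s: 8.7
eef_pos: [0.5549, 0.0272, 0.1877]
eef_rot: [0.001, 0.001, 1.0, -0.0]
wrist_force: [-0.1, -0.3, -1.6]
opening: 0.481
grasp_force: 61.2
```

Call:
{"api": "carry_out", "payload": {"steps": [0,0,0.003,0,0,0,0.3,0,0,0.006,0,0,0,0.3,0,0,0.008,0,0,0,0.3,0,0,0.009,0,0,0,0.3]}}

```text
time_s: 9.1
eef_pos: [0.5539, 0.0281, 0.1772]
eef_rot: [-0.0, -0.0, 1.0, 0.0]
wrist_force: [-0.1, -1.4, -0.3]
opening: 0.477
grasp_force: 61.2
```

Call:
{"api": "carry_out", "payload": {"steps": [0,0,0.001,0,0,0,0.3,0,0,0.002,0,0,0,0.3,0,0,0.002,0,0,0,0.3]}}

```text
time_s: 9.4
eef_pos: [0.554, 0.0281, 0.1752]
eef_rot: [-0.0, -0.0, 1.0, 0.0]
wrist_force: [-0.4, 0.4, -1.7]
opening: 0.474
grasp_force: 61.2
```

Run:
```python
from h import *
for i in range(3):
    T,o=tcp(); print(T[:3,3],o["wrist_force"],o["torque"]); ctrl.camera("top")
```

```text
[0.554  0.0281 0.1752] [-0.372   0.3996 -1.715 ] [-0.052   0.0463  0.0421]
[0.554  0.0281 0.1753] [ 0.0532  0.1519 -1.3458] [-0.03    0.046   0.0065]
[0.554  0.0281 0.1753] [-0.4416 -0.1206 -1.5678] [-0.0304  0.1098  0.0232]
```

Call:
{"api": "carry_out", "payload": {"steps": [0,0,0.001,0,0,0,0.3,0,0,0.002,0,0,0,0.3,0,0,0.003,0,0,0,0.3,0,0,0.004,0,0,0,0.3]}}

```text
time_s: 9.95
eef_pos: [0.5541, 0.0281, 0.1713]
eef_rot: [-0.0, -0.0, 1.0, -0.0]
wrist_force: [-1.4, -0.8, -0.8]
opening: 0.478
grasp_force: 61.2
```

Call:
{"api": "carry_out", "payload": {"steps": [0,0,0.002,0,0,0,0.3,0,0,0.004,0,0,0,0.3,0,0,0.006,0,0,0,0.3,0,0,0.008,0,0,0,0.3,0,0,0.0095,0,0,0,0.3,0,0,0.011,0,0,0,0.3]}}

```text
time_s: 10.55
eef_pos: [0.554, 0.0281, 0.1602]
eef_rot: [-0.0, -0.0, 1.0, -0.0]
wrist_force: [-1.5, -1.0, -0.2]
opening: 0.478
grasp_force: 61.2
```

Call:
{"api": "carry_out", "payload": {"steps": [0,0,0.001,0,0,0,0.3,0,0,0.002,0,0,0,0.3,0,0,0.003,0,0,0,0.3,0,0,0.004,0,0,0,0.3]}}

```text
time_s: 10.95
eef_pos: [0.5541, 0.0281, 0.1566]
eef_rot: [0.0, -0.0, 1.0, -0.0]
wrist_force: [-4.5, -1.2, 10.5]
opening: 0.481
grasp_force: 62.2
```

Call:
{"api": "carry_out", "payload": {"steps": [0,0,-0.0005,0,0,0,0.45,0,0,-0.0005,0,0,0,0.6,0,0,-0.0005,0,0,0,0.7,0,0,-0.0005,0,0,0,0.7,0,0,-0.01,0,0,0,0.7,0,0,-0.03,0,0,0,0.7,0,0,-0.07,0,0,0,0.7,0,0,-0.12,0,0,0,0.7,0.03,0,-0.15,0,0,0,0.5,0.06,0,-0.17,0,0,0,0.2,0.06,0,-0.17,0,0,0,0,0.06,0,-0.17,0,0,0,0]}}

```text
time_s: 12.15
eef_pos: [0.4943, 0.0281, 0.3278]
eef_rot: [0.002, -0.0, 1.0, -0.0]
wrist_force: [-0.3, -0.3, 0.1]
opening: 0.018
grasp_force: 0.0
```

Run:
```python
from h import *
T,o=tcp();im=ctrl.camera("scene");t=ctrl.camera("top")
print(T[:3,3],o["time_s"],o["q"],o["wrist_force"],o["opening"])
v=np.zeros((600,800,3),np.uint8);c=cv2.resize(im[130:280,190:340],(600,600),interpolation=cv2.INTER_CUBIC);v[:,:600]=c
v[:300,600:]=cv2.resize(t[150:200,240:273],(200,300),interpolation=cv2.INTER_CUBIC)
cv2.imwrite("pics/s4.png",v[:,:,::-1])
for n in("scene","top"): print([proj(n,[.552,.028,z]) for z in (.102,.098,.124)])
```

```text
[0.4943 0.0281 0.3278] 12.15 [-0.1835 -0.0237  1.777   0.0001  1.3852 -1.7545] [-0.334  -0.306   0.1194] 0.01829637209065753
[array([270.74  , 200.2401]), array([270.6886, 201.2464]), array([271.0281, 194.6019])]
[array([261.0147, 174.3862]), array([261.0211, 174.6144]), array([260.9787, 173.103 ])]
```

View pics/s4.png

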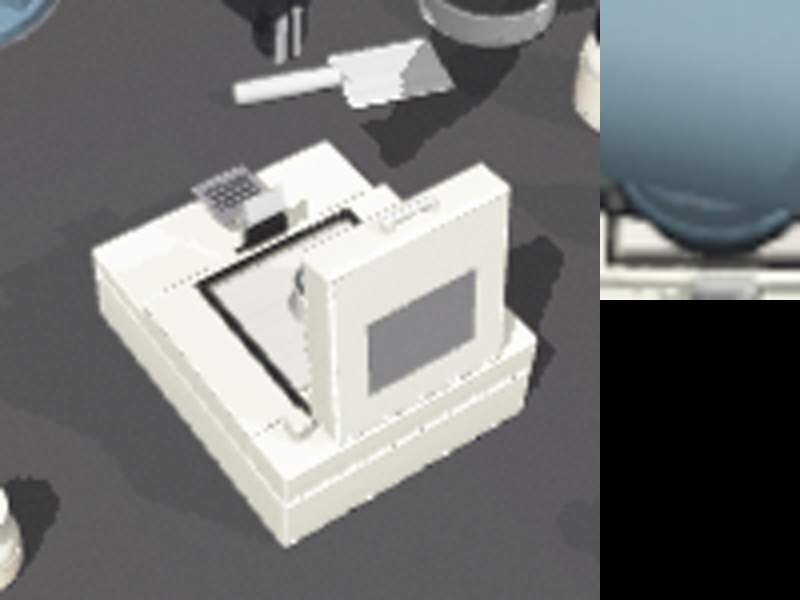

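The scene view shows the lid upright at about 1.45 rad. The canister is mostly hidden behind it, so I'll check its seating from the side with the wrist camera.

Call:
{"api": "carry_out", "payload": {"steps": [0,-0.04,0.01,0,0,0,0,0,-0.08,0.03,0,0,0,0,0,-0.12,0.04,0,0,0,0,0,-0.12,0.04,0,0,0,0,0,-0.12,0.04,0,0,0,0]}}

```text
time_s: 12.75
eef_pos: [0.4941, -0.0925, 0.2849]
eef_rot: [-0.001, 0.001, 1.0, 0.001]
wrist_force: [-0.2, -0.7, -0.1]
opening: -0.003
grasp_force: 0.0
```

Run:
```python
from h import *
T,o=tcp();im=ctrl.camera("wrist")
print(T[:3,3],o["time_s"])
P=proj("wrist",[.552,.028,.102],T);print("pred seated top",P,"if 22mm high",proj("wrist",[.552,.028,.124],T))
u,w=P.astype(int);c=im[w-60:w+60,u-80:u+80]
print("offset",u-80,w-60);cv2.imwrite("pics/w5.png",cv2.resize(c,(800,600),interpolation=cv2.INTER_CUBIC)[:,:,::-1])
```

```text
[ 0.4941 -0.0925  0.2849] 12.75
pred seated top [376.815  240.4959] if 22mm high [386.2176 251.9671]
offset 296 180
```

View pics/w5.png

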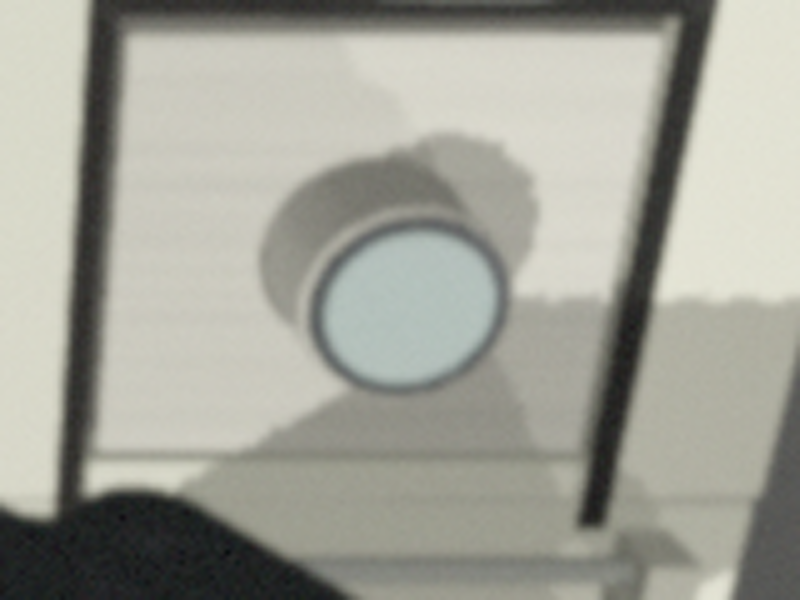

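The glass top is centred at full-image pixel (378,241), against (377,240) predicted for a seated canister. It is upright and fully home. Next I'll go over and behind the lid.

Call:
{"api": "carry_out", "payload": {"steps": [0,0,-0.05,0,0,0,0,-0.04,0.02,-0.055,0,0,0,0,-0.08,0.05,-0.055,0,0,0,0,-0.12,0.08,-0.055,0,0,0,0,-0.16,0.11,-0.055,0,0,0,0,-0.206,0.121,-0.05,0,0,0,0,-0.206,0.121,-0.02,0,0,0,0,-0.206,0.121,0.008,0,0,0,0,-0.206,0.121,0.008,0,0,0,0,-0.206,0.121,0.008,0,0,0,0]}}

```text
time_s: 13.8
eef_pos: [0.6999, 0.0306, 0.2783]
eef_rot: [-0.001, -0.001, 1.0, 0.0]
wrist_force: [-0.1, 0.2, 0.4]
opening: -0.0
grasp_force: 0.0
```

Run:
```python
from h import *
T,o=tcp();print(T[:3,3],o["time_s"],o["wrist_force"],o["q"])
H=np.array([.6286,.086])
for th in [1.45,1.3,1.15,1.0,.85,.7,.55,.45,.35,.25,.2,.15,.1,.07,.04,.02,0]:
    c,s=np.cos(th),np.sin(th)
    x=H[0]-.125*c+.028*s+.011*s; z=H[1]+.125*s+.028*c+.073
    d=T[:3,:3].T@(np.array([x,.029,z])-T[:3,3]); print(th,np.round([x,z],4),np.round(d,3))
```

```text
[0.6999 0.0306 0.2783] 13.8 [-0.1054  0.179   0.401 ] [-0.1254  0.4758  1.2791  0.0002  1.3879 -1.6979]
1.45 [0.6523 0.2865] [ 0.048 -0.002 -0.008]
1.3 [0.6327 0.2869] [ 0.067 -0.001 -0.009]
1.15 [0.6131 0.2845] [ 0.087 -0.001 -0.006]
1.0 [0.5939 0.2793] [ 0.106 -0.001 -0.001]
0.85 [0.5754 0.2714] [ 0.124 -0.001  0.007]
0.7 [0.5581 0.2609] [ 0.142 -0.001  0.018]
0.55 [0.5424 0.2482] [ 0.157 -0.001  0.03 ]
0.45 [0.533  0.2386] [ 0.167 -0.001  0.04 ]
0.35 [0.5246 0.2282] [ 0.175 -0.001  0.05 ]
0.25 [0.5171 0.2171] [ 0.183 -0.001  0.062]
0.2 [0.5138 0.2113] [ 0.186 -0.001  0.067]
0.15 [0.5108 0.2054] [ 0.189 -0.001  0.073]
0.1 [0.5081 0.1993] [ 0.192 -0.001  0.079]
0.07 [0.5066 0.1957] [ 0.193 -0.001  0.083]
0.04 [0.5053 0.192 ] [ 0.195 -0.001  0.087]
0.02 [0.5044 0.1895] [ 0.195 -0.001  0.089]
0 [0.5036 0.187 ] [ 0.196 -0.001  0.092]
```

Call:
{"api": "carry_out", "payload": {"steps": [0.025,-0.001,-0.006,0,0,0,0,0.045,-0.001,-0.008,0,0,0,0,0.053,-0.001,-0.008,0,0,0,0,0.06,-0.001,-0.008,0,0,0,0,0.067,-0.001,-0.008,0,0,0,0,0.077,-0.001,-0.007,0,0,0,0,0.087,-0.001,-0.006,0,0,0,0]}}

```text
time_s: 14.5
eef_pos: [0.6127, 0.0281, 0.2845]
eef_rot: [0.0, -0.0, 1.0, -0.0]
wrist_force: [0.7, 0.2, -0.3]
opening: 0.004
grasp_force: 0.7
```

Call:
{"api": "carry_out", "payload": {"steps": [0.01,0,0.002,0,0,0,0,0.019,0,0.005,0,0,0,0,0.028,0,0.009,0,0,0,0,0.037,0,0.013,0,0,0,0,0.046,0,0.0185,0,0,0,0,0.055,0,0.024,0,0,0,0,0.063,0,0.03,0,0,0,0,0.07,0,0.036,0,0,0,0,0.075,0,0.041,0,0,0,0,0.08,0,0.046,0,0,0,0,0.084,0,0.051,0,0,0,0,0.088,0,0.056,0,0,0,0,0.092,0,0.062,0,0,0,0,0.096,0,0.068,0,0,0,0]}}

```text
time_s: 15.9
eef_pos: [0.5169, 0.0281, 0.216]
eef_rot: [0.0, -0.0, 1.0, -0.0]
wrist_force: [2.0, 0.6, 0.8]
opening: -0.0
grasp_force: 0.8
```

Call:
{"api": "carry_out", "payload": {"steps": [0.002,0,0.003,0,0,0,0,0.004,0,0.006,0,0,0,0,0.006,0,0.009,0,0,0,0,0.007,0,0.012,0,0,0,0,0.009,0,0.015,0,0,0,0,0.01,0,0.017,0,0,0,0]}}

```text
time_s: 16.5
eef_pos: [0.5069, 0.0281, 0.1991]
eef_rot: [-0.0, -0.0, 1.0, -0.0]
wrist_force: [1.6, 0.0, 1.7]
opening: -0.001
grasp_force: 0.7
```

Call:
{"api": "carry_out", "payload": {"steps": [0,0,0.0015,0,0,0,0,0.001,0,0.003,0,0,0,0,0.001,0,0.0045,0,0,0,0,0.002,0,0.006,0,0,0,0]}}

```text
time_s: 16.9
eef_pos: [0.5055, 0.0281, 0.1941]
eef_rot: [0.0, -0.0, 1.0, -0.0]
wrist_force: [-1.0, 1.3, 8.9]
opening: 0.0
grasp_force: 4.2
```

Call:
{"api": "carry_out", "payload": {"steps": [0,0,0.001,0,0,0,0,0,0,0.002,0,0,0,0,0,0,0.003,0,0,0,0]}}

```text
time_s: 17.2
eef_pos: [0.505, 0.0281, 0.1915]
eef_rot: [-0.0, -0.0, 1.0, -0.0]
wrist_force: [-5.8, 1.1, 13.2]
opening: 0.0
grasp_force: 6.0
```

Call:
{"api": "carry_out", "payload": {"steps": [0,0,0.0005,0,0,0,0,0,0,0.001,0,0,0,0]}}

```text
time_s: 17.4
eef_pos: [0.5047, 0.0281, 0.1901]
eef_rot: [-0.001, -0.0, 1.0, -0.0]
wrist_force: [-5.5, 0.2, 7.9]
opening: 0.003
grasp_force: 4.4
```

Call:
{"api": "carry_out", "payload": {"steps": [0,0,0.0005,0,0,0,0,0,0,0.001,0,0,0,0]}}

```text
time_s: 17.6
eef_pos: [0.5045, 0.0281, 0.1888]
eef_rot: [-0.001, -0.0, 1.0, -0.0]
wrist_force: [-4.6, -0.6, 6.1]
opening: -0.002
grasp_force: 3.1
```

Call:
{"api": "carry_out", "payload": {"steps": [0,0,0.0005,0,0,0,0,0,0,0.001,0,0,0,0]}}

```text
time_s: 17.8
eef_pos: [0.5046, 0.0281, 0.1872]
eef_rot: [-0.001, -0.0, 1.0, 0.0]
wrist_force: [0.2, -0.1, 0.6]
opening: 0.0
grasp_force: 0.0
```

Call:
{"api": "carry_out", "payload": {"steps": [0,0,0.0007,0,0,0,0,0,0,0.0014,0,0,0,0,0,0,0.0014,0,0,0,0]}}

```text
time_s: 18.1
eef_pos: [0.5049, 0.0282, 0.1857]
eef_rot: [-0.0, -0.0, 1.0, 0.0]
wrist_force: [-2.3, 0.0, 2.4]
opening: 0.005
grasp_force: 1.2
```

Force is about 2.4 N after the drop, which fits a snap. I'll lift slowly and check that the lid stays down.

Call:
{"api": "carry_out", "payload": {"steps": [0,0,-0.001,0,0,0,0,0,0,-0.003,0,0,0,0,0,0,-0.006,0,0,0,0,0,0,-0.006,0,0,0,0]}}

```text
time_s: 18.5
eef_pos: [0.5055, 0.028, 0.1926]
eef_rot: [0.001, -0.0, 1.0, -0.0]
wrist_force: [0.1, 0.6, 0.0]
opening: 0.002
grasp_force: 0.0
```

Call:
{"api": "carry_out", "payload": {"steps": [0,0,-0.03,0,0,0,0,0.02,0,-0.07,0,0,0,0,0.06,0,-0.1,0,0,0,0,0.1,0,-0.1,0,0,0,0,0.14,0,-0.1,0,0,0,0,0.14,0.05,-0.1,0,0,0,0,0.14,0.1,-0.1,0,0,0,0,0.14,0.15,-0.1,0,0,0,0,0.14,0.2,-0.1,0,0,0,0,0.14,0.2,-0.1,0,0,0,0,0.14,0.2,-0.1,0,0,0,0,0.14,0.2,-0.1,0,0,0,0]}}

```text
time_s: 19.7
eef_pos: [0.3651, 0.2274, 0.2918]
eef_rot: [-0.0, 0.0, 1.0, -0.0]
wrist_force: [0.5, -0.1, 0.1]
opening: 0.003
grasp_force: 0.0
```

Run:
```python
from h import *
T,o=tcp();print(T[:3,3],o["time_s"],o["wrist_force"])
im=ctrl.camera("scene")[:,:,::-1];t=ctrl.camera("top")[:,:,::-1]
for n,b in(("scene",im),("top",t)):
    a=cv2.imread(f"pics/{n}0.png").astype(int);d=abs(a-b.astype(int)).sum(2)>90
    r=(slice(160,260),slice(205,330)) if n=="scene" else (slice(140,225),slice(225,300))
    print(n,"diff in analyser region",d[r].sum())
v=np.zeros((600,800,3),np.uint8);v[:384,:512]=im;v[:,512:]=0
v[384:600,:288]=cv2.resize(t[140:230,220:340],(288,216));v[200:600,400:800]=cv2.resize(im[155:265,215:325],(400,400),interpolation=cv2.INTER_CUBIC)
cv2.imwrite("pics/fin.png",v)
```

```text
[0.3651 0.2274 0.2918] 19.7 [ 0.5185 -0.0957  0.1317]
scene diff in analyser region 0
top diff in analyser region 0
```

View pics/fin.png

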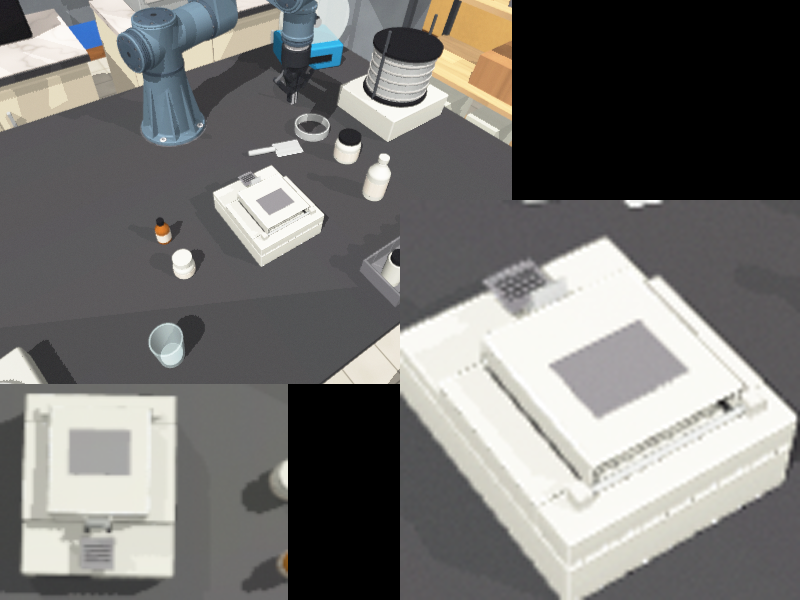

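The final pictures show the lid latched shut, with no difference from the starting images in the analyser region. The bystanders haven't moved and the arm is clear.

```bash
python3 -c "
from bench import ctrl
print(ctrl.hand_in())"
```

```text
the job is handed in; nothing more can be done
None
```

The latch was pressed gently and the lid popped open, the canister is seated fully home in the well and released, the lid is snapped shut and holding by itself, and the job was handed in at about 20 s.

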